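Try tape-machine bushes on the gauge pin

TASK

Sort the two grey plastic bushes by their fit on the upright steel gauge pin. Slide the one whose bore goes over the pin fully down onto its base and leave it there; put the one that is too tight for the pin into the shallow aluminium reject tray.

Things in the scene. Friction and masses are not known exactly. Their poses are not given: they have to be found in the camera images.
- wide_bush_mid (a point): Centre (half-way up, on the axis) of the bush that fits: a plain grey plastic tube standing upright on the table, 50 mm outside diameter, 45 mm high, wide bore of 34 mm right through (wall 8 mm), about 90 g. Its z axis is the tube's axis. Nothing else stands within 25 mm of it at the start.
- narrow_bush_mid (a point): Centre (half-way up, on the axis) of the bush that is too tight: the same grey plastic and the same outside, 50 mm diameter and 45 mm high, standing upright, but with a narrow bore of only 16 mm, so it cannot pass over the 26 mm pin; about 110 g. Nothing else stands within 25 mm of it at the start. Its z axis is the tube's axis.
- gauge: Gauge, fixed to the table: a dark steel disc 104 mm in diameter and 12 mm thick with one upright bright steel pin at its centre. The pin is 26 mm in diameter and stands 60 mm above the disc (its tip is 72 mm above the table); its upper 12 mm taper to an 8 mm tip. Origin: underside of the disc, on the pin's axis, at table height; z up. A bush fully down on the disc has its centre 34.5 mm above the origin.
- reject_tray: Reject tray, fixed to the table: shallow open aluminium tray 180 mm square and 25 mm high, walls and floor about 4 mm thick, empty. Origin: centre of its underside, at table height; x and y along its sides, z up.
Things that resemble listed ones, but are neither listed nor needed, are in the scene too. What is shaped like the gauge but blue or orange is not meant.

How it is judged (in metres and radians):
At the end, for the whole second after the job is handed in: Wide-bore bush on the pin, either way up: centre within 12 mm of the pin's axis, under 42 mm above the gauge's underside, within 10 degrees of upright. Narrow-bore bush in the tray: centre within 75 mm of the tray's centre along each side and under 45 mm above its underside (horizontal distance between wide_bush_mid and gauge below 0.012 m and z of wide_bush_mid in the frame of gauge below 0.042 m and angle between the z axis of wide_bush_mid and the z axis of gauge, either way round below 0.17 rad and x of narrow_bush_mid in the frame of reject_tray between -0.075 and 0.075 m and y of narrow_bush_mid in the frame of reject_tray between -0.075 and 0.075 m and z of narrow_bush_mid in the frame of reject_tray below 0.045 m); the robot touches nothing.
It also fails if it takes over 56 s, if anything falls off the work surface, if the arm or the gripper's body presses on something with over 40 N, if the wrist force passes 120 N, or if a joint passes its speed limit or range.

ROBOT

A 6-joint arm with a two-finger parallel gripper is mounted at the origin on the work surface. World frame = base frame: x ahead of the robot, y to its left, z up, the work surface at z = 0. Lengths are in m, angles in degrees, forces in N, time in s.
With the tool pointing down it reaches from about 0.3 to 0.75 m from the base axis. Payload 8.5 kg.
Tool frame: the origin (TCP) lies midway between the tips of the shut fingers; the grasp point (between the pads) lies 19 mm behind it; z points along the fingers, y is the direction in which the jaws open and shut (so a half turn about z gives the same grasp; the last joint's range is limited). The gripper opens to 85 mm and grips with 20 to 120 N. Pads are 22 mm wide; open, the fingers measure 114 mm over their backs; the gripper's body (76 mm by 85 mm) begins 54 mm behind the grasp point. The pads swing forward as they close: fully open they stand 13 mm farther back than shut.
Start: joints at [-86.247, 21.807, 74.336, -0, 83.858, -12.336], TCP at [0.152, -0.528, 0.231] pointing down, gripper open.
Joint ranges: [-178.18, 178.18], [-50.72, 133.34], [12.68, 142.11], [-81.47, 261.47], [9.98, 163.14], [-165.26, 165.26]. Speed limits (degrees/s): [136.94, 136.94, 180, 180, 180, 180].

INTERFACE

Orientations are given as a 3x3 rotation matrix whose columns are the frame's x, y, z axes.
In Python, from rig import env, eyes, close_job gives the robot as it stands.
- The arm moves only by the tool jog_arm, never from a script. Its argument "deltas" is one flat list of numbers, 7 for each row, row after row: the shift along the tool's x, y, z in units of 0.75 m (1.0 is 0.75 m), then the turn, a rotation vector about the tool's x, y, z in units of 180 degrees (1.0 is 180 degrees), then the gripper command: -1 is fully open, 1 is shut, values between are in proportion. In form: [dx, dy, dz, ax, ay, az, fingers, dx, dy, dz, ax, ay, az, fingers, ...]. A call has 1 to 12 rows; each row is the pose to reach, as a shift and turn from the pose commanded when the call began, along the tool's axes at that moment, turning the shorter way round; what a row does not reach only later rows make up. A row lasts 1/12 s, in which the tool goes at most 41.7 mm and 7.16 degrees, less where a joint would pass 70% of its speed; a pose out of reach is approached as far as the arm can. A call with a number of a shift or a turn outside -1 to 1 is refused whole. A call with a gripper value outside its range is refused whole. The fingers move at their own pace and stop on an object; "grip_force" is the grip in N (left out, the last holds). Time passes only in rows, so rows that repeat a pose let the fingers close. It gives the time, the measured TCP pose, the force and the opening at its end, in the units of the state.
- env.observe(): the state, without advancing time (a new reading comes with each control period).
- eyes.get_image(name): name is "scene" or "top"; returns the picture (420x560x3 uint8, red, green, blue); there is no depth.
- eyes.camera_params(name): a dict with "intrinsics" (3x3 intrinsics, pixels), "R" (3x3) and "t" (3): a world point X has camera coordinates R X + t. Camera axes: x right, y down, z forward; pixel columns grow to the right and rows downward; lengths in m; the calibration is good to about 2 mm. A picture is of the moment at which its call begins. camera_params takes no time and is no camera call.
- close_job(): hands the job in, once; it reports no verdict.
The state is a dict: "time_s": time; "q": joint angles; "qvel": joint speeds; "joint_efforts": joint torques, N m; "position": TCP position; "tool_rot": TCP orientation; "ft_force": force on the tool from outside, world axes, zero at the start; "wrist_torque": the same for the moment, N m; "grip_width": finger opening in m.
Only numpy, scipy, OpenCV 4.12 (cv2) and the standard library are available. Lean on these libraries where they do the work, as an engineer would, in place of code of your own. Each camera call takes 0.05 s, during which the arm holds its last target.

## Working session

There is one attempt and no reset: what is moved stays moved. The work goes in short steps, Python scripts to look and compute and a tool call to move; the robot and the scene stay as the last step left them, time stands still between calls to the robot, and variables do not carry over. Pictures are saved under pics/ and viewed, and the job is handed in when it is done.

Besides the shell and the picture viewer there is one more tool, called after "Emit:" by a JSON object that holds its "op" and its "data", one argument or row to a line. jog_arm: Moves the arm, as the interface text tells. Its arguments: {"type":"object","properties":{"deltas":{"type":"array"},"grip_force":{"type":"number"}},"required":["deltas"]}

```bash
mkdir -p pics; ls; python3 - <<'E'
from rig import env, eyes
import cv2
s=env.observe()
print(s['time_s'],s['position'],s['tool_rot'],s['grip_width'])
for n in ('scene','top'):
    im=eyes.get_image(n); cv2.imwrite(f'pics/{n}0.png',im[:,:,::-1])
    p=eyes.camera_params(n); print(n,p)
E
```

```text
pics
0.0 [ 0.15238057 -0.52818052  0.2307247 ] [[ 9.60843969e-01  2.77089974e-01 -1.17339974e-04]
 [ 2.77089861e-01 -9.60842986e-01  1.40209801e-03]
 [ 2.75762008e-04 -1.37971113e-03 -9.99999010e-01]] 0.0855999217641295
scene {'intrinsics': array([[467.21615184,   0.        , 275.57180887],
       [  0.        , 467.21615184, 207.84397152],
       [  0.        ,   0.        ,   1.        ]]), 'R': array([[ 0.46226608,  0.88669285, -0.00926629],
       [ 0.58653687, -0.31358741, -0.74675126],
       [-0.66504479,  0.33976275, -0.66503887]]), 't': array([-0.28991845, -0.1818329 ,  1.58624906])}
top {'intrinsics': array([[433.59038015,   0.        , 274.43349046],
       [  0.        , 433.59038015, 208.63912972],
       [  0.        ,   0.        ,   1.        ]]), 'R': array([[ 0.01782756, -0.99975568,  0.01306752],
       [-0.99011213, -0.01947139, -0.13892026],
       [ 0.13914076, -0.0104617 , -0.99021735]]), 't': array([0.07604983, 0.41144665, 0.93312492])}
```

View pics/scene0.png

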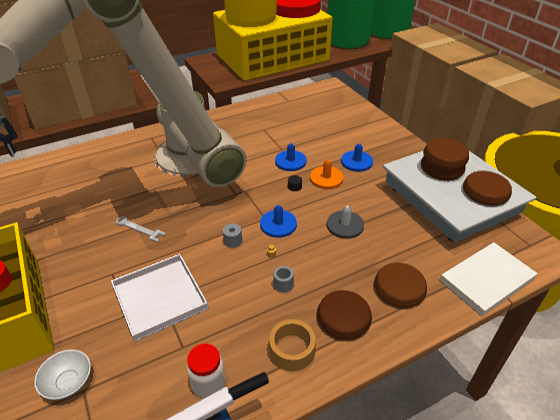

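View pics/top0.png

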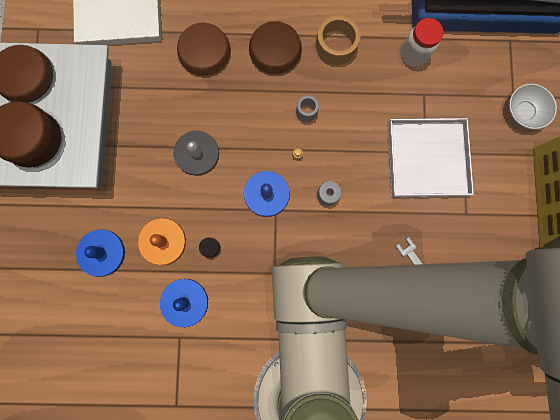

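The two views show these items:
- **Wide bush:** top (307,108), scene (283,279).
- **Narrow bush:** top (329,193), scene (232,235).
- **Dark gauge:** top (196,152), scene (345,223).
- **Tray:** top (430,158), scene (159,296).

Next I'll measure them.

```bash
python3 - <<'E'
import cv2,numpy as np
t=cv2.imread('pics/top0.png'); s=cv2.imread('pics/scene0.png')
def crop(im,c,r=30,k=6):
    return cv2.resize(im[c[1]-r:c[1]+r,c[0]-r:c[0]+r],None,fx=k*30/r*0.72,fy=k*30/r*0.72,interpolation=cv2.INTER_NEAREST)
row=lambda im,cs:np.hstack([crop(im,c) for c in cs])
o=np.vstack([row(t,[(307,108),(329,193),(196,152)]),row(s,[(283,279),(232,235),(345,223)])])
print(o.shape); cv2.imwrite('pics/crop0.png',o)
E
```

```text
(518, 777, 3)
```

View pics/crop0.png

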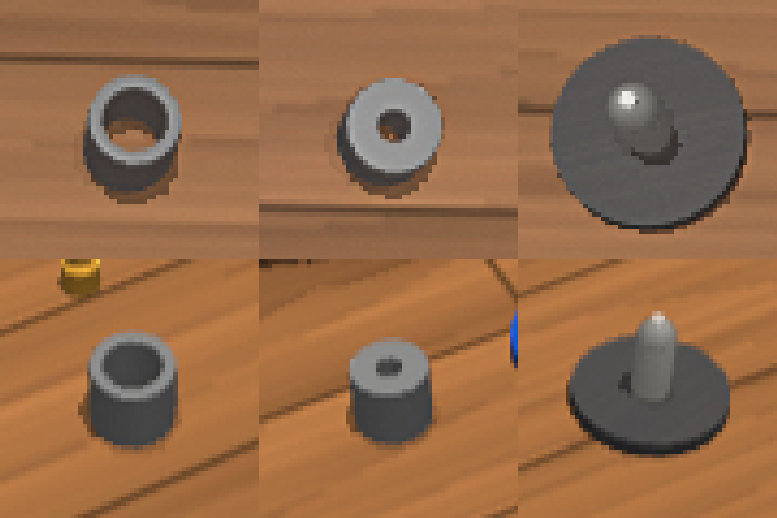

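The crops show a bright, low-saturation top rim on both bushes and a clear disc outline on the gauge. I'll mask those, project the contours onto the known height plane, and fit ellipses in mm to compare against the known diameters.

```bash
cat > h.py <<'E'
import cv2,numpy as np
from rig import env,eyes
def ray(n,uv,z):
    p=eyes.camera_params(n);K,R,t=p['intrinsics'],p['R'],p['t']
    uv=np.atleast_2d(uv).astype(float)
    d=np.c_[uv,np.ones(len(uv))]@np.linalg.inv(K).T@R
    c=-R.T@t
    return (c+d*((z-c[2])/d[:,2])[:,None])[:,:2]
def proj(n,X):
    p=eyes.camera_params(n); x=p['intrinsics']@(p['R']@np.asarray(X,float)+p['t']); return x[:2]/x[2]
def outline(im,c,r,lo,hi,smax=40):
    """largest contour of low-saturation pixels with lo<=V<=hi in window round c; im is BGR"""
    h=cv2.cvtColor(im,cv2.COLOR_BGR2HSV); x0,y0=c[0]-r,c[1]-r
    w=h[y0:y0+2*r,x0:x0+2*r]
    m=((w[...,1]<smax)&(w[...,2]>=lo)&(w[...,2]<=hi)).astype(np.uint8)*255
    m=cv2.resize(m,None,fx=4,fy=4,interpolation=cv2.INTER_LINEAR); m=(m>127).astype(np.uint8)
    cs,_=cv2.findContours(m,cv2.RETR_EXTERNAL,cv2.CHAIN_APPROX_NONE)
    k=max(cs,key=cv2.contourArea)[:,0,:]
    return (k+0.5)/4-0.5+[x0,y0]
def circ(n,k,z):
    P=ray(n,k,z)*1000
    e=cv2.fitEllipse(cv2.convexHull(P.astype(np.float32))); return e
E
python3 - <<'E'
from h import *
I={n:cv2.imread(f'pics/{n}0.png') for n in('top','scene')}
C={'wide':((307,108),(283,279),.045,20,105,255),'narrow':((329,193),(232,235),.045,20,105,255),'disc':((196,152),(345,223),.012,32,40,255)}
for k,(a,b,z,r,lo,hi) in C.items():
    for n,c in(('top',a),('scene',b)):
        e=circ(n,outline(I[n],c,r,lo,hi),z); print(k,n,np.round(e[0],1),np.round(e[1],1))
for n,c in(('top',(430,158)),('scene',(159,296))):
    k=outline(I[n],c,56,80,255,45)
    print('tray',n,[np.round(v,1) for v in cv2.minAreaRect((ray(n,k,.025)*1000).astype(np.float32))])
# pin: tip at z .072
print('tip',ray('top',[190,145],.072),ray('scene',[345,206],.072))
E
```

```text
wide top [644.5  13.4] [48.  49.8]
wide scene [643.3  12.7] [48.1 49.2]
narrow top [447.7 -36.5] [49.  49.3]
narrow scene [445.4 -37.5] [48.2 49.2]
disc top [539.3 266.1] [103.3 104.7]
disc scene [533.4 270.8] [101.6 129.3]
tray top [array([ 536.4, -267.1]), array([184.7, 187.7]), np.float64(1.9)]
tray scene [array([ 544.9, -271.6]), array([199.7, 181.3]), np.float64(1.9)]
tip [[0.53862178 0.26853041]] [[0.53362881 0.26282074]]
```

Both views agree to about 2 mm:

| Item | x (m) | y (m) | Fitted size |
|---|---|---|---|
| Wide bush | 0.644 | 0.013 | 48–50 mm diameter |
| Narrow bush | 0.447 | -0.037 | 48–49 mm diameter |
| Gauge | 0.539 | 0.266 | 103–105 mm diameter in the top view |
| Tray | 0.537 | -0.267 | about 185–188 mm side in the top view |

The scene-view disc fit is spoilt by the pin, so I used the top view there. Now I'll work out the moves.

```bash
cat >> h.py <<'E'
def go(*tg):
    s=env.observe(); print('t',round(s['time_s'],2),'pos',np.round(s['position'],4),'w',round(s['grip_width'],4),'F',np.round(s['ft_force'],1))
    for x in tg:
        d=s['tool_rot'].T@(np.array(x)-s['position']); print(x,np.round(d/.75,4),'rows',round(np.linalg.norm(d)/.0417,1))
E
python3 -c "
from h import *
go((.4466,-.037,.231),(.4466,-.037,.12))
print(ray('top',[196,152],.012),proj('scene',[.5385,.2665,.072]),proj('scene',[.5385,.2665,.03]))"
```

```text
t 0.1 pos [ 0.1524 -0.5282  0.2308] w 0.0854 F [ 0.1  0.1 -0.1]
(0.4466, -0.037, 0.231) [ 5.584e-01 -5.206e-01  5.000e-04] rows 13.7
(0.4466, -0.037, 0.12) [ 0.5584 -0.5204  0.1485] rows 14.0
[[0.5397316  0.26562213]] [347.13602408 206.62336902] [345.73689657 217.93271513]
```

Emit:
{"op": "jog_arm", "data": {
  "deltas": [0.558,-0.5205,0.0,0,0,0,-1,0.558,-0.5205,0.0,0,0,0,-1,0.558,-0.5205,0.0,0,0,0,-1,0.558,-0.5205,0.0,0,0,0,-1,0.558,-0.5205,0.0,0,0,0,-1,0.558,-0.5205,0.0,0,0,0,-1,0.558,-0.5205,0.0,0,0,0,-1,0.558,-0.5205,0.0,0,0,0,-1,0.558,-0.5205,0.0,0,0,0,-1,0.558,-0.5205,0.0,0,0,0,-1,0.558,-0.5205,0.0,0,0,0,-1,0.558,-0.5205,0.0,0,0,0,-1],
  "grip_force": 40
}}

```text
time_s: 1.1
position: [0.4097, -0.0973, 0.2313]
tool_rot: [[0.961, 0.277, -0.0], [0.277, -0.961, -0.0], [-0.0, 0.0, -1.0]]
ft_force: [0.6, -1.6, 0.4]
grip_width: 0.0852
```

```bash
python3 -c "
from h import *
go((.4466,-.037,.12),(.4466,-.037,.008));print(env.observe()['q'].round(1) if hasattr(env.observe()['q'],'round') else env.observe()['q'])"
```

```text
t 1.1 pos [ 0.4097 -0.0973  0.2313] w 0.0852 F [ 0.6 -1.6  0.4]
(0.4466, -0.037, 0.12) [ 0.0696 -0.0636  0.1484] rows 3.2
(0.4466, -0.037, 0.008) [ 0.0696 -0.0636  0.2978] rows 5.6
[-29.6   8.8  93.   -0.   78.3  44.4]
```

Emit:
{"op": "jog_arm", "data": {
  "deltas": [0.07,-0.0635,0.0,0,0,0,-1,0.07,-0.0635,0.0,0,0,0,-1,0.07,-0.0635,0.148,0,0,0,-1,0.07,-0.0635,0.148,0,0,0,-1,0.07,-0.0635,0.148,0,0,0,-1,0.07,-0.0635,0.148,0,0,0,-1,0.07,-0.0635,0.148,0,0,0,-1,0.07,-0.0635,0.148,0,0,0,-1]
}}

```text
time_s: 1.77
position: [0.4474, -0.0395, 0.1219]
tool_rot: [[0.961, 0.277, 0.002], [0.277, -0.961, -0.001], [0.002, 0.001, -1.0]]
ft_force: [0.1, 0.0, 1.4]
grip_width: 0.0854
```

```bash
python3 -c "
from h import *
go((.4466,-.037,.008))"
```

```text
t 1.77 pos [ 0.4474 -0.0395  0.1219] w 0.0854 F [0.1 0.  1.4]
(0.4466, -0.037, 0.008) [-0.0003 -0.0037  0.1518] rows 2.7
```

Emit:
{"op": "jog_arm", "data": {
  "deltas": [0,-0.0025,0.04,0,0,0,-1,0,-0.0025,0.08,0,0,0,-1,0,-0.0025,0.12,0,0,0,-1,0,-0.0025,0.149,0,0,0,-1,0,-0.0025,0.149,0,0,0,-1,0,-0.0025,0.149,0,0,0,-1]
}}

```text
time_s: 2.27
position: [0.4468, -0.0378, 0.0097]
tool_rot: [[0.961, 0.277, 0.001], [0.277, -0.961, -0.0], [0.001, 0.001, -1.0]]
ft_force: [-0.0, -0.2, -0.2]
grip_width: 0.0854
```

```bash
python3 -c "
from h import *
go((.4466,-.037,.008))
for n in('scene','top'):cv2.imwrite(f'pics/{n}1.png',eyes.get_image(n)[:,:,::-1])
a=cv2.imread('pics/scene1.png')[170:300,160:300];b=cv2.imread('pics/top1.png')[120:250,260:400]
cv2.imwrite('pics/c1.png',cv2.resize(np.hstack([a,b]),None,fx=2.8,fy=2.8))
"
```

```text
t 2.27 pos [ 0.4468 -0.0378  0.0097] w 0.0854 F [-0.  -0.2 -0.2]
(0.4466, -0.037, 0.008) [-0.     -0.0011  0.0023] rows 0.0
```

View pics/c1.png

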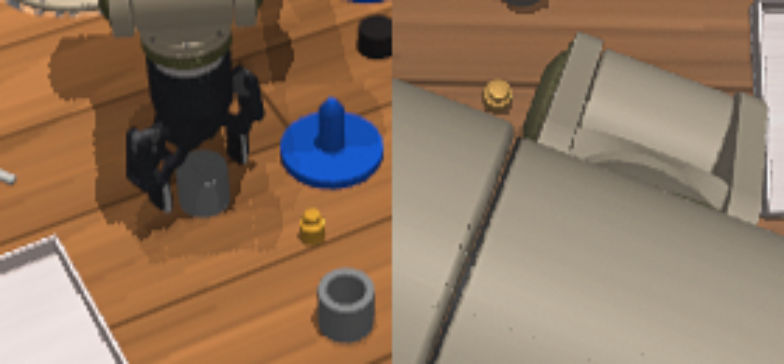

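The narrow bush stands between the open fingers in the scene crop (around (200,185) in that crop), with nothing touching. Closing now.

Emit:
{"op": "jog_arm", "data": {
  "deltas": [0,0,0,0,0,0,1,0,0,0,0,0,0,1,0,0,0,0,0,0,1,0,0,0,0,0,0,1,0,0,0,0,0,0,1,0,0,0,0,0,0,1,0,0,0,0,0,0,1,0,0,0,0,0,0,1],
  "grip_force": 40
}}

```text
time_s: 3.03
position: [0.4464, -0.0375, 0.0097]
tool_rot: [[0.961, 0.277, 0.002], [0.277, -0.961, -0.001], [0.001, 0.001, -1.0]]
ft_force: [-1.9, 0.3, 11.8]
grip_width: 0.0492
```

Emit:
{"op": "jog_arm", "data": {
  "deltas": [0,0,-0.02,0,0,0,1,0,0,-0.06,0,0,0,1,0,0,-0.1,0,0,0,1,0,0,-0.14,0,0,0,1,0,0,-0.16,0,0,0,1,0,0,-0.16,0,0,0,1,0,0,-0.16,0,0,0,1]
}}

```text
time_s: 3.62
position: [0.4459, -0.0373, 0.1289]
tool_rot: [[0.961, 0.277, 0.001], [0.277, -0.961, -0.0], [0.001, 0.001, -1.0]]
ft_force: [-0.1, 0.9, -2.1]
grip_width: 0.0485
```

```bash
python3 -c "
from h import *
go((.537,-.267,.13),(.537,-.267,.02))
cv2.imwrite('pics/scene2.png',eyes.get_image('scene')[:,:,::-1])
"
```

```text
t 3.62 pos [ 0.4459 -0.0373  0.1289] w 0.0485 F [-0.1  0.9 -2.1]
(0.537, -0.267, 0.13) [ 0.0318  0.3279 -0.0011] rows 5.9
(0.537, -0.267, 0.02) [0.0316 0.3278 0.1456] rows 6.5
```

View pics/scene2.png

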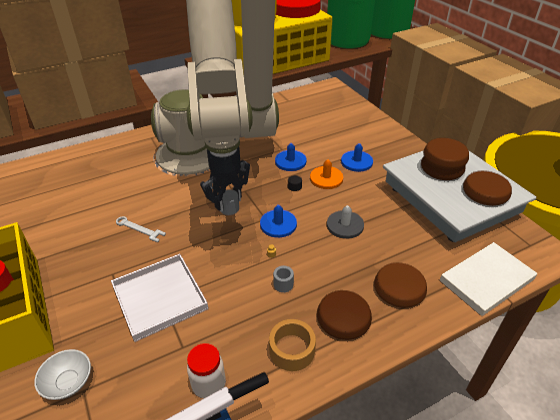

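The narrow bush is held and lifted at about (230,200), with the grip at 48.5 mm. The closing force of 11.8 N came from the pads dragging the bush down, so I'll grip the next one a little higher. Carrying this one to the tray.

Emit:
{"op": "jog_arm", "data": {
  "deltas": [0.0315,0.328,0,0,0,0,1,0.0315,0.328,0,0,0,0,1,0.0315,0.328,0,0,0,0,1,0.0315,0.328,0,0,0,0,1,0.0315,0.328,0,0,0,0,1,0.0315,0.328,0,0,0,0,1,0.0315,0.328,0.04,0,0,0,1,0.0315,0.328,0.08,0,0,0,1,0.0315,0.328,0.1,0,0,0,1,0.0315,0.328,0.1,0,0,0,1,0.0315,0.328,0.1,0,0,0,1]
}}

```text
time_s: 4.58
position: [0.5362, -0.2667, 0.0521]
tool_rot: [[0.961, 0.277, -0.003], [0.277, -0.961, 0.002], [-0.002, -0.003, -1.0]]
ft_force: [0.2, -0.1, 0.2]
grip_width: 0.0487
```

```bash
python3 -c "
from h import *
go((.537,-.267,.016))
cv2.imwrite('pics/scene3.png',cv2.resize(eyes.get_image('scene')[200:360,60:260,::-1],None,fx=3,fy=3))
"
```

```text
t 4.58 pos [ 0.5362 -0.2667  0.0521] w 0.0487 F [ 0.2 -0.1  0.2]
(0.537, -0.267, 0.016) [0.001  0.0008 0.0481] rows 0.9
```

View pics/scene3.png

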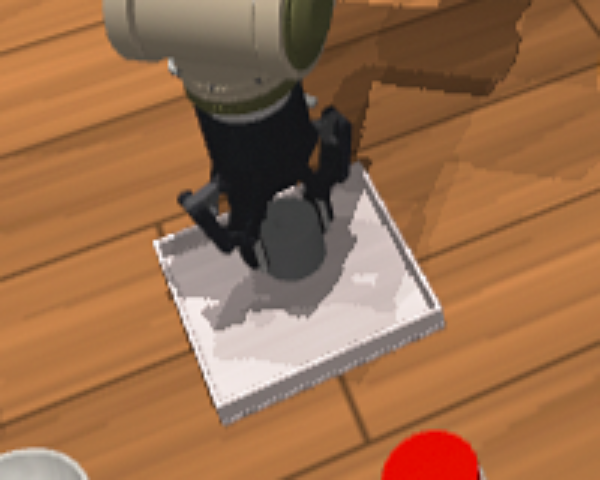

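The bush hangs over the middle of the tray. Lowering gently, then opening.

Emit:
{"op": "jog_arm", "data": {
  "deltas": [0,0,0.015,0,0,0,1,0,0,0.03,0,0,0,1,0,0,0.038,0,0,0,1,0,0,0.045,0,0,0,1,0,0,0.045,0,0,0,1,0,0,0.045,0,0,0,1]
}}

```text
time_s: 5.13
position: [0.5368, -0.2671, 0.0197]
tool_rot: [[0.961, 0.277, -0.0], [0.277, -0.961, 0.0], [-0.0, -0.0, -1.0]]
ft_force: [-0.2, -0.0, -0.8]
grip_width: 0.049
```

Emit:
{"op": "jog_arm", "data": {
  "deltas": [0,0,0,0,0,0,0.1,0,0,0,0,0,0,-0.2,0,0,0,0,0,0,-0.5,0,0,0,0,0,0,-0.8,0,0,0,0,0,0,-1,0,0,0,0,0,0,-1,0,0,0,0,0,0,-1,0,0,0,0,0,0,-1]
}}

```text
time_s: 5.8
position: [0.5368, -0.2671, 0.0198]
tool_rot: [[0.961, 0.277, -0.0], [0.277, -0.961, 0.0], [-0.0, -0.0, -1.0]]
ft_force: [0.5, -0.1, 0.8]
grip_width: 0.0853
```

Emit:
{"op": "jog_arm", "data": {
  "deltas": [0,0,-0.02,0,0,0,-1,0,0,-0.06,0,0,0,-1,0,0,-0.1,0,0,0,-1,0,0,-0.15,0,0,0,-1,0,0,-0.15,0,0,0,-1,0,0,-0.15,0,0,0,-1]
}}

```text
time_s: 6.3
position: [0.5374, -0.2676, 0.1343]
tool_rot: [[0.961, 0.277, 0.003], [0.277, -0.961, -0.003], [0.003, 0.004, -1.0]]
ft_force: [-0.1, 0.6, 0.1]
grip_width: 0.0856
```

```bash
python3 -c "
from h import *
go((.644,.013,.13),(.644,.013,.012))
cv2.imwrite('pics/scene4.png',eyes.get_image('scene')[:,:,::-1])
"
```

```text
t 6.3 pos [ 0.5374 -0.2676  0.1343] w 0.0856 F [-0.1  0.6  0.1]
(0.644, 0.013, 0.13) [ 0.2402 -0.3201  0.0052] rows 7.2
(0.644, 0.013, 0.012) [ 0.2398 -0.3206  0.1626] rows 7.8
```

View pics/scene4.png

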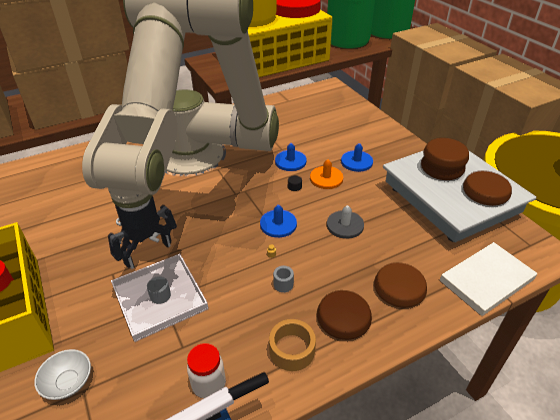

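The narrow bush stands in the tray at about (158,288). Moving over the wide bush.

Emit:
{"op": "jog_arm", "data": {
  "deltas": [0.24,-0.3205,0.005,0,0,0,-1,0.24,-0.3205,0.005,0,0,0,-1,0.24,-0.3205,0.005,0,0,0,-1,0.24,-0.3205,0.005,0,0,0,-1,0.24,-0.3205,0.005,0,0,0,-1,0.24,-0.3205,0.005,0,0,0,-1,0.24,-0.3205,0.005,0,0,0,-1,0.24,-0.3205,0.005,0,0,0,-1,0.24,-0.3205,0.005,0,0,0,-1,0.24,-0.3205,0.005,0,0,0,-1,0.24,-0.3205,0.005,0,0,0,-1]
}}

```text
time_s: 7.27
position: [0.6426, 0.0123, 0.1277]
tool_rot: [[0.961, 0.276, -0.002], [0.276, -0.961, -0.0], [-0.002, -0.0, -1.0]]
ft_force: [0.6, 0.6, -0.5]
grip_width: 0.0853
```

```bash
python3 -c "
from h import *
go((.644,.013,.013))"
```

```text
t 7.27 pos [0.6426 0.0123 0.1277] w 0.0853 F [ 0.6  0.6 -0.5]
(0.644, 0.013, 0.013) [ 0.0023 -0.0003  0.1529] rows 2.8
```

Emit:
{"op": "jog_arm", "data": {
  "deltas": [0.002,-0.0005,0.04,0,0,0,-1,0.002,-0.0005,0.08,0,0,0,-1,0.002,-0.0005,0.12,0,0,0,-1,0.002,-0.0005,0.153,0,0,0,-1,0.002,-0.0005,0.153,0,0,0,-1,0.002,-0.0005,0.153,0,0,0,-1]
}}

```text
time_s: 7.77
position: [0.6439, 0.0131, 0.0134]
tool_rot: [[0.961, 0.275, -0.002], [0.275, -0.961, 0.0], [-0.002, -0.001, -1.0]]
ft_force: [0.0, -1.2, 0.9]
grip_width: 0.0852
```

```bash
python3 -c "
from h import *
go((.644,.013,.013))
cv2.imwrite('pics/c5.png',cv2.resize(eyes.get_image('scene')[190:330,200:370,::-1],None,fx=3.5,fy=3.5))
"
```

```text
t 7.77 pos [0.6439 0.0131 0.0134] w 0.0852 F [ 0.  -1.2  0.9]
(0.644, 0.013, 0.013) [0.0001 0.0001 0.0005] rows 0.0
```

View pics/c5.png

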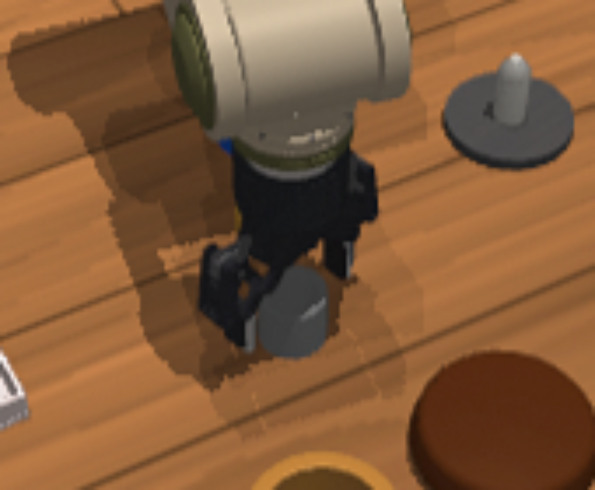

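The wide bush stands between the open fingers. Closing and lifting to about z = 0.14 (bush bottom about 0.125, well above the 72 mm tip).

Emit:
{"op": "jog_arm", "data": {
  "deltas": [0,0,0,0,0,0,1,0,0,0,0,0,0,1,0,0,0,0,0,0,1,0,0,0,0,0,0,1,0,0,0,0,0,0,1,0,0,0,0,0,0,1,0,0,0,0,0,0,1,0,0,0,0,0,0,1],
  "grip_force": 40
}}

```text
time_s: 8.48
position: [0.6451, 0.0143, 0.0156]
tool_rot: [[0.961, 0.277, 0.003], [0.277, -0.961, -0.001], [0.002, 0.001, -1.0]]
ft_force: [-1.3, -0.7, 6.5]
grip_width: 0.0495
```

Emit:
{"op": "jog_arm", "data": {
  "deltas": [0,0,-0.02,0,0,0,1,0,0,-0.06,0,0,0,1,0,0,-0.1,0,0,0,1,0,0,-0.14,0,0,0,1,0,0,-0.17,0,0,0,1,0,0,-0.17,0,0,0,1,0,0,-0.17,0,0,0,1]
}}

```text
time_s: 9.07
position: [0.6448, 0.0145, 0.1428]
tool_rot: [[0.961, 0.277, 0.003], [0.277, -0.961, -0.0], [0.003, 0.001, -1.0]]
ft_force: [-0.0, -0.1, -1.8]
grip_width: 0.0488
```

```bash
python3 -c "
from h import *
go((.539,.266,.14),(.539,.266,.1))"
```

```text
t 9.07 pos [0.6448 0.0145 0.1428] w 0.0488 F [-0.  -0.1 -1.8]
(0.539, 0.266, 0.14) [-0.0425 -0.3612  0.0032] rows 6.5
(0.539, 0.266, 0.1) [-0.0427 -0.3613  0.0565] rows 6.6
```

Emit:
{"op": "jog_arm", "data": {
  "deltas": [-0.0425,-0.361,0,0,0,0,1,-0.0425,-0.361,0,0,0,0,1,-0.0425,-0.361,0,0,0,0,1,-0.0425,-0.361,0,0,0,0,1,-0.0425,-0.361,0,0,0,0,1,-0.0425,-0.361,0,0,0,0,1,-0.0425,-0.361,0,0,0,0,1,-0.0425,-0.361,0.03,0,0,0,1,-0.0425,-0.361,0.05,0,0,0,1,-0.0425,-0.361,0.05,0,0,0,1,-0.0425,-0.361,0.05,0,0,0,1,-0.0425,-0.361,0.05,0,0,0,1]
}}

```text
time_s: 10.07
position: [0.5391, 0.2656, 0.1041]
tool_rot: [[0.961, 0.277, 0.0], [0.277, -0.961, 0.0], [0.0, 0.0, -1.0]]
ft_force: [-0.4, -0.1, -1.7]
grip_width: 0.0492
```

```bash
python3 -c "
from h import *
go((.539,.266,.1)); go((.539,.266,.03))
for n in('scene','top'):cv2.imwrite(f'pics/{n}6.png',eyes.get_image(n)[:,:,::-1])
a=cv2.imread('pics/scene6.png')[150:260,280:410];b=cv2.imread('pics/top6.png')[90:200,130:260]
cv2.imwrite('pics/c6.png',cv2.resize(np.hstack([a,b]),None,fx=3,fy=3,interpolation=cv2.INTER_NEAREST))
go((.539,.266,.03))
"
```

```text
t 10.07 pos [0.5391 0.2656 0.1041] w 0.0492 F [-0.4 -0.1 -1.7]
(0.539, 0.266, 0.1) [ 0.     -0.0006  0.0055] rows 0.1
t 10.07 pos [0.5391 0.2656 0.1041] w 0.0492 F [-0.4 -0.1 -1.7]
(0.539, 0.266, 0.03) [ 0.     -0.0006  0.0988] rows 1.8
t 10.17 pos [0.5393 0.2656 0.1046] w 0.0492 F [ 0.  -0.1 -0.3]
(0.539, 0.266, 0.03) [-0.0004 -0.0007  0.0995] rows 1.8
```

View pics/c6.png

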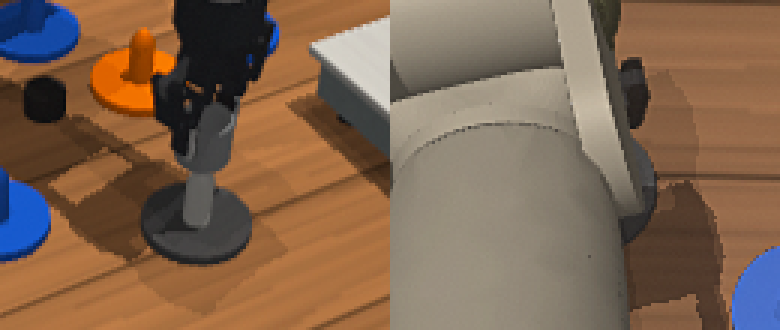

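The bush hangs over the pin in the left crop. I'll check the alignment numerically and zoom in.

```bash
python3 -c "
from h import *
im=cv2.imread('pics/scene6.png')
x0,y0=320,165;k=8
a=cv2.resize(im[y0:y0+70,x0:x0+60],None,fx=k,fy=k,interpolation=cv2.INTER_NEAREST)
a=cv2.convertScaleAbs(a,alpha=1.5)
def ring(c,z,r,col):
    P=np.array([proj('scene',[c[0]+r*np.cos(t),c[1]+r*np.sin(t),z]) for t in np.linspace(0,6.29,60)])
    cv2.polylines(a,[((P-[x0,y0]+.5)*k).astype(int)],True,col,1)
c=(.5392,.2657)
ring(c,.0890,.025,(0,0,255)); ring(c,.134,.025,(0,0,255)); ring(c,.012,.013,(0,255,0)); ring(c,.06,.013,(0,255,0)); ring(c,.012,.052,(0,255,0))
cv2.imwrite('pics/c7.png',a)"
```

```text
(no output)
```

View pics/c7.png

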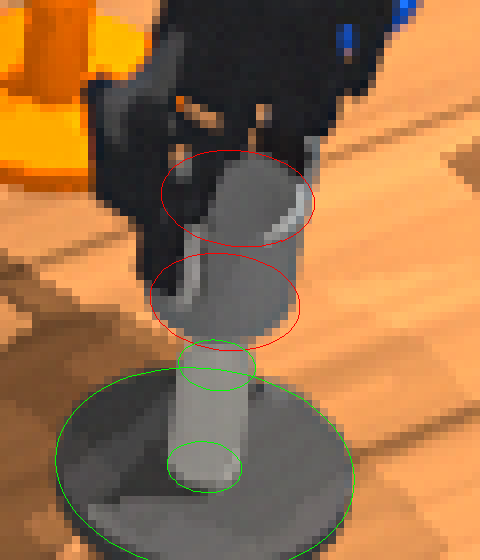

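The bush outline sits about 0.6 px (about 1.5 mm) left of the pin's axis, well inside the 4 mm clearance. I'll nudge it about 1 mm in +y and descend part-way, watching the force.

Emit:
{"op": "jog_arm", "data": {
  "deltas": [0.001,-0.0015,0,0,0,0,1,0.001,-0.0015,0.01,0,0,0,1,0.001,-0.0015,0.02,0,0,0,1,0.001,-0.0015,0.03,0,0,0,1,0.001,-0.0015,0.04,0,0,0,1,0.001,-0.0015,0.05,0,0,0,1,0.001,-0.0015,0.05,0,0,0,1,0.001,-0.0015,0.05,0,0,0,1]
}}

```text
time_s: 10.83
position: [0.539, 0.267, 0.0658]
tool_rot: [[0.961, 0.277, -0.001], [0.277, -0.961, -0.0], [-0.001, 0.0, -1.0]]
ft_force: [0.7, 0.7, -0.5]
grip_width: 0.0494
```

```bash
python3 -c "
from h import *
go((.5395,.2668,.03))
cv2.imwrite('pics/c8.png',cv2.resize(eyes.get_image('scene')[160:250,300:390,::-1],None,fx=6,fy=6,interpolation=cv2.INTER_NEAREST))"
```

```text
t 10.83 pos [0.539  0.267  0.0658] w 0.0494 F [ 0.7  0.7 -0.5]
(0.5395, 0.2668, 0.03) [0.0005 0.0005 0.0477] rows 0.9
```

View pics/c8.png

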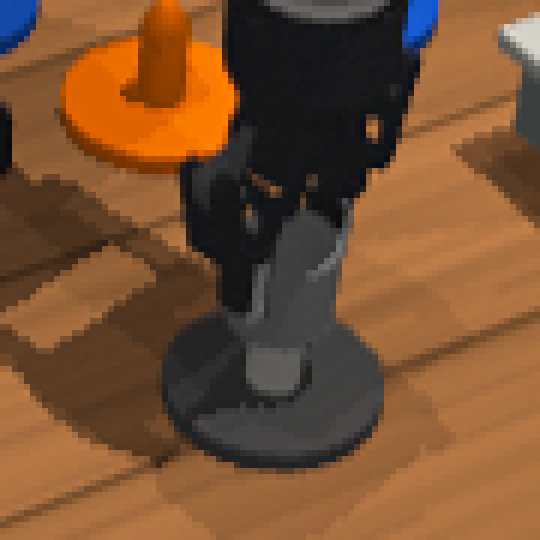

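The bush is over the pin tip with no contact force, and the pin emerges below it at crop (275,370). Continuing down.

Emit:
{"op": "jog_arm", "data": {
  "deltas": [0,0,0.01,0,0,0,1,0,0,0.018,0,0,0,1,0,0,0.026,0,0,0,1,0,0,0.034,0,0,0,1,0,0,0.042,0,0,0,1,0,0,0.046,0,0,0,1,0,0,0.047,0,0,0,1,0,0,0.047,0,0,0,1]
}}

```text
time_s: 11.55
position: [0.5392, 0.2671, 0.0308]
tool_rot: [[0.961, 0.277, -0.0], [0.277, -0.961, -0.0], [-0.0, 0.0, -1.0]]
ft_force: [0.2, 1.5, -1.0]
grip_width: 0.0491
```

```bash
python3 -c "
from h import *
go((.5395,.2668,.028))
cv2.imwrite('pics/c9.png',cv2.resize(eyes.get_image('scene')[160:250,300:390,::-1],None,fx=6,fy=6,interpolation=cv2.INTER_NEAREST))"
```

```text
t 11.55 pos [0.5392 0.2671 0.0308] w 0.0491 F [ 0.2  1.5 -1. ]
(0.5395, 0.2668, 0.028) [0.0003 0.0005 0.0038] rows 0.1
```

View pics/c9.png

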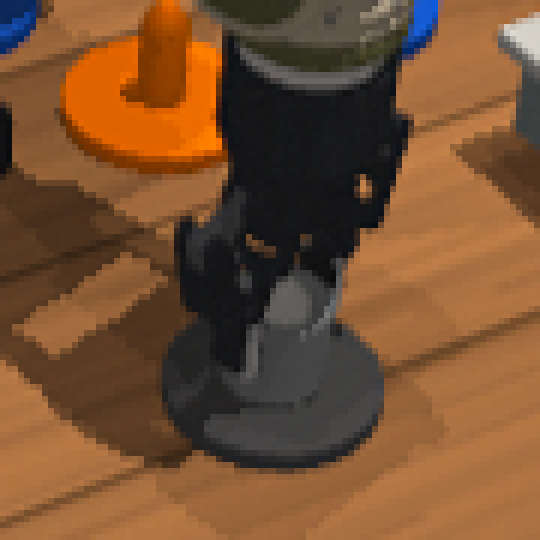

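The bush is around the pin, with the tip visible in its bore, and about 3 mm above the disc. Lowering the last bit, releasing and backing off.

Emit:
{"op": "jog_arm", "data": {
  "deltas": [0,0,0.0015,0,0,0,1,0,0,0.003,0,0,0,1,0,0,0.003,0,0,0,1]
}}

```text
time_s: 11.85
position: [0.5392, 0.2671, 0.0288]
tool_rot: [[0.961, 0.277, 0.0], [0.277, -0.961, 0.0], [0.0, 0.0, -1.0]]
ft_force: [0.0, -0.6, -0.4]
grip_width: 0.0491
```

Emit:
{"op": "jog_arm", "data": {
  "deltas": [0,0,0,0,0,0,0.1,0,0,0,0,0,0,-0.2,0,0,0,0,0,0,-0.5,0,0,0,0,0,0,-0.8,0,0,0,0,0,0,-1,0,0,0,0,0,0,-1,0,0,0,0,0,0,-1,0,0,0,0,0,0,-1]
}}

```text
time_s: 12.52
position: [0.5392, 0.2671, 0.0289]
tool_rot: [[0.961, 0.277, 0.0], [0.277, -0.961, 0.0], [0.0, -0.0, -1.0]]
ft_force: [0.7, -0.5, -0.1]
grip_width: 0.0853
```

Emit:
{"op": "jog_arm", "data": {
  "deltas": [0,0,-0.02,0,0,0,-1,0,0,-0.06,0,0,0,-1,0,0,-0.1,0,0,0,-1,0,0,-0.15,0,0,0,-1,0,0,-0.2,0,0,0,-1,0,0.2,-0.2,0,0,0,-1,0,0.3,-0.2,0,0,0,-1,0,0.4,-0.2,0,0,0,-1,0,0.4,-0.2,0,0,0,-1,0,0.4,-0.2,0,0,0,-1,0,0.4,-0.2,0,0,0,-1,0,0.4,-0.2,0,0,0,-1]
}}

```text
time_s: 13.52
position: [0.6202, -0.0152, 0.1789]
tool_rot: [[0.961, 0.277, 0.0], [0.277, -0.961, 0.0], [0.0, -0.0, -1.0]]
ft_force: [0.6, 1.0, 0.7]
grip_width: 0.0856
```

```bash
python3 -c "
from h import *
go((.45,.0,.2))
for n in('scene','top'):cv2.imwrite(f'pics/{n}10.png',eyes.get_image(n)[:,:,::-1])
a=cv2.imread('pics/scene10.png');b=cv2.imread('pics/top10.png')
f=lambda i:cv2.resize(i,(390,292))
cv2.imwrite('pics/c10.png',np.vstack([np.hstack([f(a),f(b)]),np.hstack([cv2.resize(a[175:250,295:395],(390,292)),cv2.resize(b[115:190,145:245],(390,292))])]))"
```

```text
t 13.52 pos [ 0.6202 -0.0152  0.1789] w 0.0856 F [0.6 1.  0.7]
(0.45, 0.0, 0.2) [-0.2124 -0.0823 -0.0281] rows 4.1
```

View pics/c10.png

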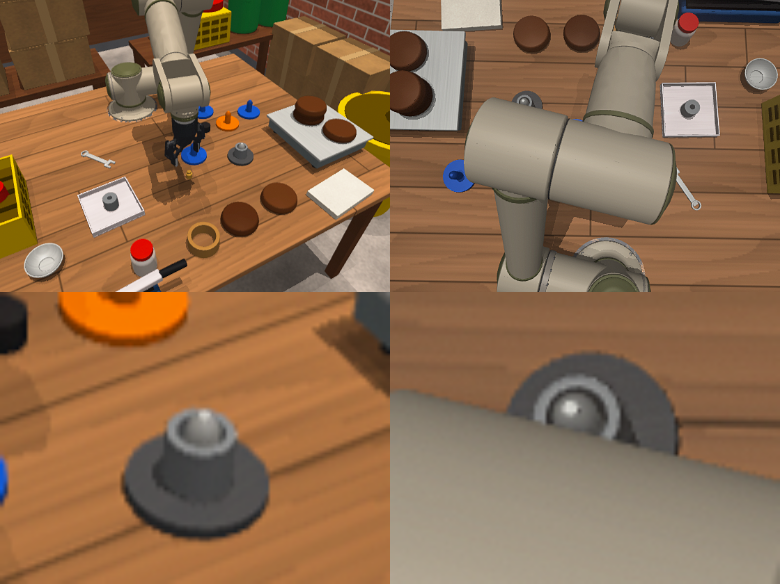

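The wide bush sits down on the dark gauge with the tip showing above its rim, and the narrow bush stands upright in the tray. One check in numbers, then I'll hand in.

```bash
python3 -c "
from h import *
a=cv2.imread('pics/scene10.png');b=cv2.imread('pics/top10.png')
p=proj('scene',[.539,.266,.057]).astype(int)
e=circ('scene',outline(a,tuple(p),14,105,255),.057);print('wide rim z=.057',np.round(e[:2],1))
for n,i in(('scene',a),('top',b)):
    p=np.round(proj(n,[.537,-.267,.049])).astype(int)
    h=cv2.cvtColor(i,cv2.COLOR_BGR2HSV)[p[1]-16:p[1]+16,p[0]-16:p[0]+16]
    m=cv2.inRange(h,(0,0,0),(180,60,150)); ys,xs=np.nonzero(m)
    print('narrow',n,ray(n,[xs.mean()+p[0]-16,ys.mean()+p[1]-16],.035))
s=env.observe();print(s['time_s'],np.abs(s['qvel']).max())
"
```

```text
wide rim z=.057 [[537.3 265.9]
 [ 48.7  50.2]]
narrow scene [[ 0.53242819 -0.26926564]]
narrow top [[ 0.53446646 -0.26529696]]
13.6167 5.201525939608471
```

Rim at z = 57 mm: size 48.7 × 50.2 mm and centre within about 2 mm of the pin axis, so the bush is seated. I'll let the arm come to rest and hand in.

Emit:
{"op": "jog_arm", "data": {
  "deltas": [0,0,0,0,0,0,-1,0,0,0,0,0,0,-1,0,0,0,0,0,0,-1,0,0,0,0,0,0,-1]
}}

```text
time_s: 13.95
position: [0.6198, -0.0118, 0.179]
tool_rot: [[0.96, 0.279, 0.0], [0.279, -0.96, 0.0], [0.0, -0.0, -1.0]]
ft_force: [-0.3, -0.0, 0.4]
grip_width: 0.0855
```

```bash
python3 -c "
from rig import env,close_job
print(env.observe()['time_s'],env.observe()['qvel']); print(close_job())"
```

```text
13.95 [-0.06898364  0.03993911 -0.05812747 -0.01184474 -0.01508597 -0.02919312]
the job is handed in; nothing more can be done
None
```

Both bushes are sorted and the job was handed in at about 14 s; it reported no verdict. The narrow-bore bush is in the reject tray, and the wide-bore bush is fully down on the dark gauge's pin and released.

**Last checks:**
- **Wide bush:** its top rim, measured at the seated height of 57 mm, came out at 48.7 × 50.2 mm. Its centre is within about 2 mm of the pin's axis. Only the scene view could be used for this, because the arm partly hid the gauge from the top camera.
- **Narrow bush:** it stands upright about 5 mm from the tray's centre, and the two views agree to within 4–5 mm.
- **Robot:** at hand-in it was clear of everything, with the gripper open and the arm at rest. The highest wrist force I saw was about 12 N, at the end of closing on the narrow bush.

**Disagreement:** the scene view's ellipse fit of the gauge disc was spoilt by the pin, so I used the top view for the gauge. The pin tip projected from it matched the scene view to about 1 px.

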